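# Set a reflectance probe's working distance with its handwheel

### The arm

A 6-joint arm with a two-finger parallel gripper is mounted at the origin on a cart in front of the work surface, level with it; the furniture and walls round the work are solid. World frame = base frame: x ahead of the robot, y to its left, z up, the work surface at z = 0. Lengths are in m, angles in rad, forces in N, time in s.
With the tool pointing down it reaches from about 0.25 to 0.775 m from the base axis. Payload 4 kg.
Tool frame: the origin (TCP) lies on the centre line of the jaws, within the pads' length; the fingertips stand 17 mm ahead of it and the grasp point (between the pads) lies 2 mm behind it; z points along the fingers, y is the line along which they close (so a half turn about z gives the same grasp; the last joint's range is limited). The gripper opens to 94 mm and grips with 3 to 60 N. Pads are 16 mm wide; open, the fingers measure 119 mm over their backs; the gripper's body (75 mm by 177 mm) begins 78 mm behind the grasp point.
Start: joints at [-1.408, 0.087, 1.371, -0, 1.684, -0.103], TCP at [0.144, -0.531, 0.223] pointing down, gripper open.
Joint ranges: [-3.1, 3.1], [-0.76, 2.03], [0.27, 2.55], [-1.08, 4.22], [0.17, 2.65], [-2.57, 2.57]. Speed limits (rad/s): [2.79, 2.79, 3.14, 3.14, 3.14, 3.14].

### API

Orientations are given as [roll, pitch, yaw] about the fixed x, y, z axes, in that order (R = Rz(yaw) Ry(pitch) Rx(roll)).
In Python, from bench import robot gives the robot as it stands.
- The arm moves only by the tool servo_tool, never from a script. Its argument "plan" is a list of rows, each a list of 7 numbers: the shift along the tool's x, y, z normalised to -1 to 1, where 1 is 0.1 m, then the turn, a rotation vector about the tool's x, y, z normalised to -1 to 1, where 1 is pi/2 rad, then the finger opening in mm, from 0 to 94. In form: [[x, y, z, ax, ay, az, gripper], ...]. A call has 1 to 12 rows; each row is the pose to reach, as a shift and turn from the pose commanded when the call began, along the tool's axes at that moment; what a row does not reach only later rows make up. A row lasts 1/12 s, in which the tool goes at most 41.7 mm and 7.16 degrees, less where a joint would pass 70% of its speed; a pose out of reach is approached as far as the arm can. A call with a number of a shift or a turn outside -1 to 1 is refused whole. A call with a gripper value outside its range is refused whole. The fingers move at their own pace and stop on an object; the grip force is fixed at half the most. Time passes only in rows, so rows that repeat a pose let the fingers close. It gives the time, the measured TCP pose, the force, the opening and the grip force at its end, in the units of the state.
- robot.get_obs(): the state, without advancing time (a new reading comes with each control period).
- robot.snapshot(name): name is "scene" or "top" or "wrist"; returns the picture (420x560x3 uint8, red, green, blue); there is no depth.
- robot.camera_params(name): a dict with "camera_matrix" (3x3 intrinsics, pixels), "rvec" (rotation vector, rad) and "tvec" (3), from world to camera coordinates, as OpenCV has them; the wrist camera has in their place "tool_from_camera" (4x4, takes a point from camera to tool coordinates, whose origin is the TCP and whose axes are the flange's). Camera axes: x right, y down, z forward; pixel columns grow to the right and rows downward; lengths in m; the calibration is good to about 2 mm. A picture is of the moment at which its call begins: read the wrist's pose just before it. camera_params takes no time and is no camera call.
- robot.close_job(): hands the job in; it is judged then, once.
Trained networks look in the newest picture that a camera, given by its name, has taken for a name from the list of things; names that differ only in an ending like _2 or _b are one class to them, and where a whole thing is asked for, a point or a joint stands for the part that bears it (a point fixed in the world has none). Each returns a list of dicts, best first, with "conf" (0 to 1); they miss things now and then, are a little off and sometimes report something else, mostly with a low value. They report only what shows in the picture. A call takes as long as a camera call. They do not tell look-alikes from the thing itself.
- robot.find_in(thing, camera): "extent" ([centre column, centre row, width, height] in pixels, round what is visible of it).
The state is a dict: "time": time; "joint_positions": joint angles; "qvel": joint speeds; "joint_torque": joint torques, N m; "tool_pos": TCP position; "ee_rot": TCP orientation; "wrist_force": force on the tool from outside, world axes, zero at the start; "wrist_torque": the same for the moment, N m; "width": finger opening in m; "finger_force": force on a finger pad.
Only numpy, scipy, OpenCV 4.12 (cv2) and the standard library are available. Lean on these libraries where they do the work, as an engineer would, in place of code of your own. Each camera call takes 0.05 s, during which the arm holds its last target. There are 200 camera calls.

### The job

Set the working distance of the probe over the covered Petri dish: crank the handwheel clockwise until the probe's nose just rests gently on the lid, which you will feel as the crank growing heavier. Then crank back up a good quarter turn beyond one full turn of the screw, and come down again clockwise, so that the nose ends one full turn (40 mm) above the lid with the drive's slack taken up in the lowering direction. Let go of the crank, and leave the dish and the things around where they are.

Things in the scene. Friction and masses are not known exactly. Their poses are not given: they have to be found in the camera images.
- stand: Probe stand bolted to the bench: grey base 200 mm (its x) by 150 mm, two guide rods and a top plate. Origin at the centre of the base's underside, on the bench; z up. In its frame the handwheel's axis is at x = +48 mm, y = 0, the probe and the dish under it at x = -45 mm, y = 0. The probe's upper end stays under 245 mm above the bench.
- wheel_axis (a point): Fixed point on the handwheel's vertical axis, level with the middle of the crank knob, 282 mm above the bench. The handwheel is a dark steel disc 92 mm across lying level on top of the stand, its upper face 257 mm above the bench; nothing stands above it. Seen from above, clockwise lowers the probe and anticlockwise raises it, 40 mm per turn of the screw.
- knob_mid (a point): Middle of the crank knob: upright, black, round, 16 mm across (18 mm at its top end), 46 mm tall, on the handwheel 34 mm from its axis. It spins freely on its own pin, so fingers can hold it in one orientation while carrying it round. Force needed along the circle: 0.5 to 0.7 N to lower, 1 to 1.4 N to raise, 0.2 N in the slack; when lowering, each newton of nose on lid adds 0.19 N.
- handwheel (a joint): Angle of the handwheel on its screw, in rad: the slack (backlash) of the drive. It turns freely from -0.25 to +0.25, 0.5 rad in all; at +0.25 the handwheel drives the screw clockwise (lowering), at -0.25 anticlockwise (raising). It stays where it is left when the crank is let go.
- carriage: Aluminium carriage that the screw moves up and down the rods, with a level arm that clamps the black upright probe; probe and nose are part of it. Origin on the handwheel's axis, half-way up the 34 mm high carriage block, 87 mm above the foot of the nose; z up. The upper end of its travel has the nose 59 mm or more above the lid.
- nose_foot (a point): Centre of the flat foot, the lowest point, of the black rubber nose (17 mm across) at the probe's lower end; z up. The nose is stiff: pressed on the lid it gives way by only about 0.3 mm under 8 N.
- dish: Covered Petri dish, 91 mm across and 15 mm high, lying between three pins on a round table whose height varies; origin at the centre of its underside, z up, so the lid's top is at +15 mm. At the start the lid is 8 to 16 mm below the nose; just how much has to be felt. The lid cracks if the nose presses it with more than 10 N.
- spare_dish: A second covered Petri dish, 91 mm across, 15 mm high, on the bench at the left; not to be moved. Origin under its centre.
- reagent_bottle: Small white bottle, 42 mm across, 80 mm high, on the bench at the left; not to be moved. Origin under its centre.
- timer: Bench timer, 62 x 65 x 20 mm, on the bench at the right rear; not to be moved. Origin under its centre.
There are look-alikes about, which are no part of the job. What is shaped like the dish but blue or red is not meant.

How it is judged:
On the way, in this order (a step that is already met when the one before it is completed fails the run):
1. the nose rests on the lid (2 N or more) (contact force between carriage and dish above 2 N), for 0.2 s.
2. the nose has been raised past the working distance, to 42 mm or more above the lid (z of nose_foot in the frame of dish above 0.057 m).
At the end, for the whole second after the job is handed in: The nose's foot stands 40 mm (within 1.5 mm) above the lid, with the slack taken up in the lowering direction (handwheel at more than +0.13 rad on its screw, of +0.25 at most), the dish still centred under the probe (within 6 mm) (z of nose_foot in the frame of dish between 0.0535 and 0.0565 m and value of joint handwheel above 0.13 rad and horizontal distance between nose_foot and dish below 0.006 m); the robot touches nothing.
It fails at once if the nose presses on the lid with more than 10 N (contact force between carriage and dish above 10 N).
It fails at once if the robot touches the dish (contact force between any of the fingers, the arm and dish above 0.5 N).
It fails at once if something standing around is moved by more than 15 mm (distance of any of spare_dish, reagent_bottle, timer from where it was at the start of the episode above 0.015 m).
It also fails if it takes over 72 s, if anything falls off the work surface, if the arm or the gripper's body presses on something with over 40 N, if the wrist force passes 120 N, or if a joint passes its speed limit or range.

## Working session

There is one attempt and no reset: what is moved stays moved. The work goes in short steps, Python scripts to look and compute and a tool call to move; the robot and the scene stay as the last step left them, time stands still between calls to the robot, and variables do not carry over. Pictures are saved under pics/ and viewed, at most 10 in all, crops included, and the job is handed in when it is done.

Besides the shell and the picture viewer there is one more tool, called after "Call:" as name(argument=value, ...), one argument or row to a line, values as JSON. servo_tool: Moves the arm, as the interface text tells. Scaled input: -1 to 1 covers 0.1 m each way for a shift and pi/2 rad each way for a turn. Its arguments: {"type":"object","properties":{"plan":{"type":"array","items":{"type":"array","items":{"type":"number"}}}},"required":["plan"]}

```bash
mkdir -p pics
cat > h.py <<'E'
import numpy as np, cv2
from bench import robot
from scipy.spatial.transform import Rotation as R
def ray(name,px,obs=None):
    p=robot.camera_params(name); K=np.array(p["camera_matrix"])
    d=np.linalg.inv(K)@[px[0],px[1],1]
    if "rvec" in p:
        M=cv2.Rodrigues(np.array(p["rvec"],float))[0]; return -M.T@np.array(p["tvec"]).ravel(), M.T@d
    T=np.array(p["tool_from_camera"]); o=robot.get_obs() if obs is None else obs
    W=R.from_euler('xyz',o["ee_rot"]).as_matrix()
    return W@T[:3,3]+o["tool_pos"], W@T[:3,:3]@d
def onz(name,px,z,obs=None):
    o,d=ray(name,px,obs); return o+d*(z-o[2])/d[2]
def save(im,n): cv2.imwrite('pics/'+n,im[:,:,::-1])
E
python3 - <<'E'
from h import *
a=robot.snapshot("top"); 
for n in ["knob_mid","handwheel","stand","dish","carriage"]:
    for r in robot.find_in(n,"top")[:3]: print(n,np.round(r["extent"],1),round(r["conf"],2),onz("top",r["extent"][:2],.282).round(3),onz("top",r["extent"][:2],.257).round(3))
b=robot.snapshot("scene"); save(np.hstack([a,b])[:, :],'a_full.png'); save(cv2.resize(np.hstack([a,b]),(800,300)),'a.png'); save(a,'top.png')
print(robot.get_obs()); 
for c in ("top","scene"): print(robot.camera_params(c))
E
```

```text
{'time': 0.35, 'joint_positions': array([-1.40808292e+00,  8.73654084e-02,  1.37106796e+00,  1.38814281e-05,
        1.68360523e+00, -1.03054829e-01]), 'qvel': array([-0.00090178, -0.00156155, -0.00237106,  0.00011624,  0.00053328,
       -0.00190901]), 'joint_torque': array([-1.64374938e-03, -3.39515054e+01, -3.02065837e+01,  7.15469825e-02,
        2.67349131e-02, -6.82205950e-05]), 'tool_pos': array([ 0.14446372, -0.53057334,  0.22222851]), 'ee_rot': array([-3.14115050e+00, -5.95959348e-05,  2.65769783e-01]), 'wrist_force': array([ 0.49649597, -0.47529358, -0.78101387]), 'wrist_torque': array([-0.04151915, -0.06581021, -0.0535341 ]), 'finger_force': 0.0, 'width': 0.09396388288970733}
{'camera_matrix': array([[499.35904066,   0.        , 270.1538277 ],
       [  0.        , 499.35904066, 205.89693564],
       [  0.        ,   0.        ,   1.        ]]), 'rvec': array([ 2.10673665, -1.40979758,  0.50744673]), 'tvec': array([-0.19086746,  0.48822702,  1.47161508])}
{'camera_matrix': array([[459.89216374,   0.        , 275.60965287],
       [  0.        , 459.89216374, 214.0837539 ],
       [  0.        ,   0.        ,   1.        ]]), 'rvec': array([ 0.92677361, -2.15253595,  1.41530454]), 'tvec': array([0.37265166, 0.31735616, 1.35665844])}
```

View pics/a.png

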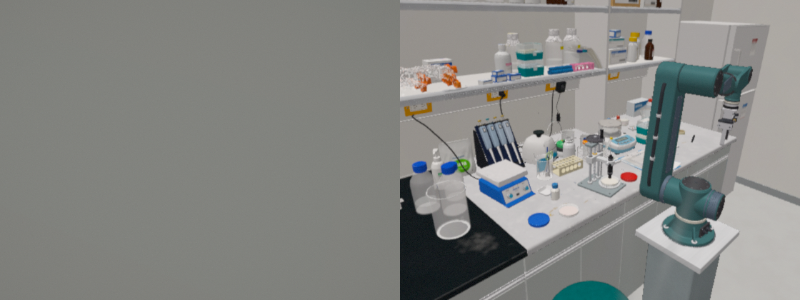

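View pics/top.png

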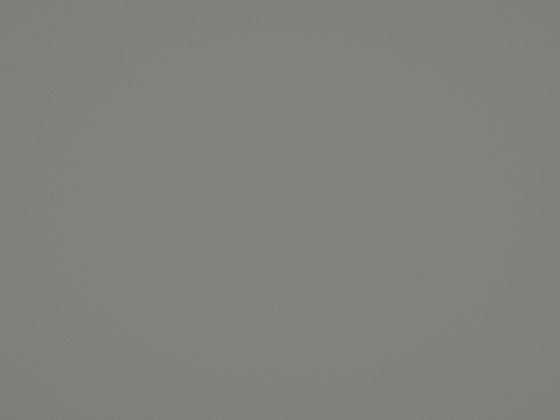

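The top camera shows only blank grey, so it's no use. In the scene view the stand is near (605,170) of the half-scale picture. I'll use the scene camera now and the wrist camera later.

Run:
```python
from h import *
b=robot.snapshot("scene")
for n in ["knob_mid","handwheel","stand","dish","carriage","spare_dish","reagent_bottle","timer"]:
    for r in robot.find_in(n,"scene")[:3]: print(n,np.round(r["extent"],1),round(r["conf"],2),[onz("scene",r["extent"][:2],z).round(3)[:2] for z in (.282,.257,.08,0)])
save(cv2.resize(b[160:320,200:400],(750,600),interpolation=cv2.INTER_CUBIC),'s.png')
print(robot.camera_params("wrist"))
```

```text
handwheel [272.1 190.7  28.1  17.8] 0.71 [array([0.499, 0.06 ]), array([0.545, 0.015]), array([ 0.872, -0.307]), array([ 1.02 , -0.453])]
stand [282.9 230.1  65.1  93.5] 0.58 [array([0.265, 0.245]), array([0.301, 0.208]), array([ 0.552, -0.054]), array([ 0.666, -0.173])]
stand [271.4 190.4  22.6  22.6] 0.58 [array([0.502, 0.06 ]), array([0.548, 0.015]), array([ 0.877, -0.307]), array([ 1.025, -0.453])]
dish [194.1 309.4  33.   24.4] 0.92 [array([0.128, 0.634]), array([0.158, 0.614]), array([0.366, 0.477]), array([0.459, 0.415])]
dish [293.5 254.2  25.8  10.6] 0.82 [array([0.152, 0.322]), array([0.183, 0.288]), array([0.398, 0.05 ]), array([ 0.496, -0.057])]
dish [322.9 248.9  20.9  15.8] 0.73 [array([0.122, 0.246]), array([0.151, 0.209]), array([ 0.357, -0.053]), array([ 0.45 , -0.172])]
carriage [280.2 232.8  36.6  38.6] 0.95 [array([0.258, 0.262]), array([0.293, 0.226]), array([ 0.543, -0.031]), array([ 0.656, -0.147])]
spare_dish [235.5 295.6  29.   16.3] 0.65 [array([0.11 , 0.542]), array([0.139, 0.518]), array([0.341, 0.352]), array([0.432, 0.276])]
reagent_bottle [217.3 269.7  
[... 354 characters left out ...]
054]), array([ 0.669, -0.173])]
timer [281.3 231.1  35.8  39.3] 0.43 [array([0.264, 0.253]), array([0.299, 0.216]), array([ 0.55 , -0.044]), array([ 0.664, -0.161])]
{'camera_matrix': array([[374.95061811,   0.        , 278.58085891],
       [  0.        , 374.95061811, 211.29490216],
       [  0.        ,   0.        ,   1.        ]]), 'tool_from_camera': array([[ 8.19492189e-04, -9.71138324e-01, -2.38515584e-01,
         6.79432809e-02],
       [ 9.99999038e-01,  5.29012417e-04,  1.28187502e-03,
         9.00555540e-04],
       [-1.11870025e-03, -2.38516405e-01,  9.71137824e-01,
        -1.62879415e-01],
       [ 0.00000000e+00,  0.00000000e+00,  0.00000000e+00,
         1.00000000e+00]])}
```

View pics/s.png

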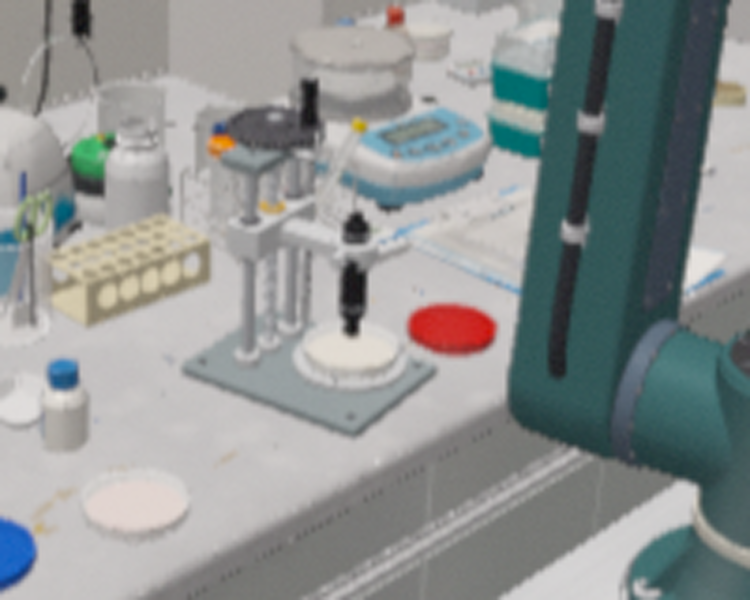

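The scene view shows the stand clear of its neighbours. The wheel is at about px (271,194) and the knob at about (283,187). The dish is at (293,253), the spare dish and bottle are to the left, and the red and blue look-alikes are elsewhere. The wheel axis comes out near (0.53,0.03), so I'll rise and go above it.

Call:
servo_tool(
  plan=[
    [0, 0, -0.4, 0, 0, 0, 94],
    [0, 0, -0.8, 0, 0, 0, 94],
    [0.3, -0.2, -1, 0, 0, 0, 94],
    [0.7, -0.5, -1, 0, 0, 0, 94],
    [1, -0.8, -1, 0, 0, 0, 94],
    [1, -0.8, -1, 0, 0, 0, 94],
  ],
)

```text
time: 1.3
tool_pos: [0.2224, -0.4236, 0.3244]
ee_rot: [3.14, -0.002, 0.27]
wrist_force: [0.4, -0.0, -0.6]
width: 0.0941
finger_force: 0.0
```

Call:
servo_tool(
  plan=[
    [0.2, -0.2, -0.3, 0, 0, 0, 94],
    [0.5, -0.5, -0.6, 0, 0, 0, 94],
    [0.8, -0.7, -0.9, 0, 0, 0, 94],
    [1, -0.9, -0.9, 0, 0, 0, 94],
    [1, -0.9, -0.9, 0, 0, 0, 94],
  ],
)

```text
time: 1.72
tool_pos: [0.2956, -0.3103, 0.4172]
ee_rot: [3.135, -0.005, 0.274]
wrist_force: [-0.1, 0.4, -0.1]
width: 0.0938
finger_force: 0.0
```

Call:
servo_tool(
  plan=[
    [0.3, -0.3, 0, 0, 0, 0, 94],
    [0.6, -0.6, 0, 0, 0, 0, 94],
    [0.9, -0.8, 0, 0, 0, 0, 94],
    [1, -0.9, 0, 0, 0, 0, 94],
    [1, -0.9, 0, 0, 0, 0, 94],
  ],
)

```text
time: 2.13
tool_pos: [0.3667, -0.1994, 0.4121]
ee_rot: [-3.141, 0.0, 0.271]
wrist_force: [-0.2, 0.7, 0.6]
width: 0.0942
finger_force: 0.0
```

Call:
servo_tool(
  plan=[
    [0.3, -0.3, 0, 0, 0, 0, 94],
    [0.6, -0.6, 0, 0, 0, 0, 94],
    [0.9, -0.8, 0, 0, 0, 0, 94],
    [1, -0.9, 0, 0, 0, 0, 94],
    [1, -0.9, 0, 0, 0, 0, 94],
  ],
)

```text
time: 2.55
tool_pos: [0.4395, -0.0873, 0.4112]
ee_rot: [-3.141, 0.002, 0.269]
wrist_force: [-0.7, -0.8, -0.5]
width: 0.0941
finger_force: 0.0
```

Call:
servo_tool(
  plan=[
    [0.3, -0.3, 0, 0, 0, 0, 94],
    [0.6, -0.6, 0, 0, 0, 0, 94],
    [0.9, -0.8, 0, 0, 0, 0, 94],
    [1, -0.9, 0, 0, 0, 0, 94],
    [1, -0.9, 0, 0, 0, 0, 94],
    [1, -0.9, 0, 0, 0, 0, 94],
  ],
)

```text
time: 3.05
tool_pos: [0.5114, 0.0235, 0.4118]
ee_rot: [3.141, 0.002, 0.265]
wrist_force: [-0.3, -0.4, 0.3]
width: 0.0942
finger_force: 0.0
```

Run:
```python
from h import *
o=robot.get_obs(); a=robot.snapshot("wrist"); save(a,'w1.png')
print(o['time'],o['tool_pos'],o['ee_rot'],o['joint_positions'],o['wrist_force'])
for n,z in [("knob_mid",.282),("handwheel",.257),("stand",.257)]:
    for r in robot.find_in(n,"wrist")[:3]: print(n,np.round(r["extent"],1),round(r["conf"],2),onz("wrist",r["extent"][:2],z,o).round(4))
```

```text
3.05 [0.51139246 0.02346671 0.41178323] [3.14081621e+00 2.01528607e-03 2.64517486e-01] [-6.40243871e-02  4.54353730e-02  1.03963168e+00 -1.56771478e-03
  2.05818206e+00  1.24152063e+00] [-0.33910928 -0.39696775  0.33515621]
knob_mid [298.3 217.8  24.2  30. ] 0.61 [0.5067 0.0042 0.282 ]
handwheel [290.5 176.8 106.8 116.2] 0.8 [0.5337 0.0175 0.257 ]
stand [295.  181.1 134.  142.2] 0.8 [0.5311 0.0128 0.257 ]
stand [124.3  89.6  43.7  28. ] 0.7 [0.5668 0.166  0.257 ]
```

View pics/w1.png

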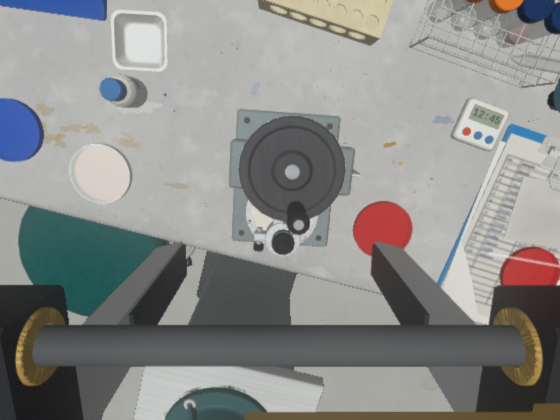

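The wrist view shows the wheel disc centred at about (292,169). The knob leans from its base at (297,211) to its top at (299,225), on the robot side, with the dish and probe below it. The spare dish, bottle and timer are well clear.

Run:
```python
from h import *
o=robot.get_obs()
c=onz("wrist",(291.5,168.5),.257,o)
for px,z in [((299,224.5),.305),((298.3,217.8),.282)]:
    k=onz("wrist",px,z,o); v=k-c; print(c,k,np.hypot(*v[:2]),np.degrees(np.arctan2(v[1],v[0])))
```

```text
[0.54035671 0.01849748 0.257     ] [0.50670142 0.00503141 0.305     ] 0.03624932341201909 -158.19279225060558
[0.54035671 0.01849748 0.257     ] [0.50606024 0.00412633 0.282     ] 0.037185719398195635 -157.26499555020658
```

Call:
servo_tool(
  plan=[
    [-0.08, 0.17, 0.2, 0, 0, 0, 60],
    [-0.08, 0.17, 0.4, 0, 0, 0, 60],
    [-0.08, 0.17, 0.6, 0, 0, 0, 60],
    [-0.08, 0.17, 0.8, 0, 0, 0, 60],
    [-0.08, 0.17, 1, 0, 0, 0, 60],
    [-0.08, 0.17, 1, 0, 0, 0, 60],
  ],
)

```text
time: 3.75
tool_pos: [0.5059, 0.0056, 0.3082]
ee_rot: [-3.139, 0.007, 0.264]
wrist_force: [0.1, 0.3, -0.4]
width: 0.0611
finger_force: 0.0
```

Run:
```python
from h import *
o=robot.get_obs(); a=robot.snapshot("wrist"); save(a,'w2.png')
print(o['time'],o['tool_pos'],o['ee_rot'])
p=robot.camera_params("wrist");T=np.linalg.inv(p["tool_from_camera"])
q=(T@[0,0,0,1])[:3]; q=p["camera_matrix"]@q; print("TCP px",q/q[2])
for n,z in [("knob_mid",.282),("handwheel",.257)]:
    for r in robot.find_in(n,"wrist")[:3]: print(n,np.round(r["extent"],1),round(r["conf"],2),onz("wrist",r["extent"][:2],z,o).round(4))
```

```text
3.75 [0.50591953 0.00563627 0.30816497] [-3.1392617   0.00733751  0.26394073]
TCP px [276.13048809 269.63496482   1.        ]
knob_mid [276.1 251.2  37.2  51.7] 0.59 [0.5053 0.0057 0.282 ]
handwheel [271.5 187.5 154.7 184. ] 0.72 [0.5333 0.0162 0.257 ]
```

View pics/w2.png

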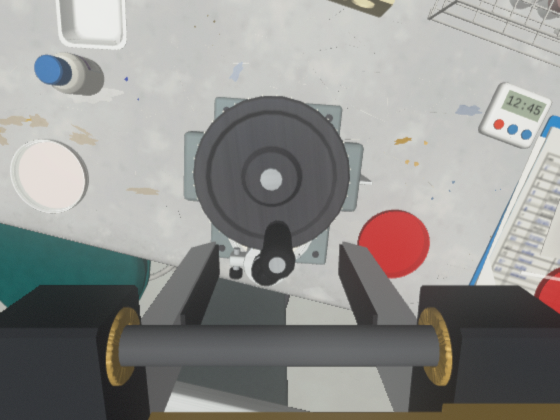

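The knob top is at (276,264) between the open fingers, about 1–2 mm ahead of the TCP pixel (276,270). The wheel centre is at (272,174). I'll descend and close.

Call:
servo_tool(
  plan=[
    [0.015, 0, 0.11, 0, 0, 0, 60],
    [0.015, 0, 0.22, 0, 0, 0, 60],
    [0.015, 0, 0.22, 0, 0, 0, 30],
    [0.015, 0, 0.22, 0, 0, 0, 20],
    [0.015, 0, 0.22, 0, 0, 0, 12],
    [0.015, 0, 0.22, 0, 0, 0, 10],
    [0.015, 0, 0.22, 0, 0, 0, 10],
    [0.015, 0, 0.22, 0, 0, 0, 10],
  ],
)

```text
time: 4.57
tool_pos: [0.5097, 0.0071, 0.2909]
ee_rot: [3.141, -0.001, 0.266]
wrist_force: [0.5, -0.3, -0.4]
width: 0.0234
finger_force: 0.0
```

Run:
```python
from h import *
o=robot.get_obs(); print(o)
p=np.array([0.50592,.00564,.30816]);
# wheel centre from w2
o2=dict(tool_pos=p,ee_rot=np.array([-3.1392617,.00733751,.26394]))
print(onz("wrist",(272,173),.257,o2), onz("wrist",(276.5,264.5),.305,o2))
```

```text
{'time': 4.5667, 'joint_positions': array([-9.72431047e-02, -6.69092356e-03,  1.33368005e+00, -1.04089129e-04,
        1.81380869e+00,  1.20760661e+00]), 'qvel': array([ 0.00083777,  0.00114343,  0.0028879 , -0.0011247 , -0.00058957,
        0.00135767]), 'joint_torque': array([ 4.03232680e-04, -3.01149094e+01, -3.04102170e+01,  3.96017509e-02,
       -6.61999150e-02,  8.66841719e-05]), 'tool_pos': array([0.50968745, 0.00711439, 0.29088437]), 'ee_rot': array([ 3.14121586e+00, -7.07098589e-04,  2.65921655e-01]), 'wrist_force': array([ 0.4750729 , -0.27728041, -0.38466106]), 'wrist_torque': array([-0.02661159,  0.03785233,  0.00519366]), 'finger_force': 0.0, 'width': 0.023383548157688682}
[0.54155349 0.01809072 0.257     ] [0.50717529 0.00582333 0.305     ]
```

Call:
servo_tool(
  plan=[
    [-0.01, 0, 0.04, 0, 0, 0, 10],
    [-0.01, 0, 0.04, 0, 0, 0, 10],
    [-0.01, 0, 0.04, 0, 0, 0, 10],
    [-0.01, 0, 0.04, 0, 0, 0, 10],
    [-0.01, 0, 0.04, 0, 0, 0, 10],
    [-0.01, 0, 0.04, 0, 0, 0, 10],
  ],
)

```text
time: 5.07
tool_pos: [0.5088, 0.0068, 0.2868]
ee_rot: [3.141, -0.001, 0.266]
wrist_force: [0.1, -0.1, 2.7]
width: 0.0159
finger_force: 30.0
```

```bash
cat >> h.py <<'E'
C=np.array([.541,.018])
def st(n=0):
    o=robot.get_obs(); v=o['tool_pos'][:2]-C; a=np.arctan2(v[1],v[0]); t=np.array([np.sin(a),-np.cos(a)])
    f=o['wrist_force']; print('t%.2f'%o['time'],'pos',o['tool_pos'].round(4),'yaw %.3f'%o['ee_rot'][2],'r %.4f ang %.1f'%(np.hypot(*v),np.degrees(a)),'F',f.round(2),'resist_cw %.2f rad %.2f'%(-f[:2]@t,f[:2]@v/np.hypot(*v)),'w %.4f ff %.1f'%(o['width'],o['finger_force']))
E
python3 -c "
from h import *
st()
for i in range(6): robot.snapshot('wrist'); st()"
```

```text
t5.07 pos [0.5088 0.0068 0.2868] yaw 0.266 r 0.0341 ang -160.9 F [ 0.09 -0.08  2.73] resist_cw 0.11 rad -0.06 w 0.0159 ff 30.0
t5.12 pos [0.5088 0.0068 0.2868] yaw 0.266 r 0.0341 ang -160.9 F [0.48 1.23 1.97] resist_cw -1.01 rad -0.85 w 0.0156 ff 30.0
t5.17 pos [0.5087 0.0068 0.2868] yaw 0.266 r 0.0341 ang -160.9 F [-0.13  0.31  2.74] resist_cw -0.33 rad 0.02 w 0.0155 ff 30.0
t5.22 pos [0.5088 0.0068 0.2868] yaw 0.266 r 0.0341 ang -160.9 F [ 0.04 -0.3   3.27] resist_cw 0.29 rad 0.06 w 0.0154 ff 30.0
t5.27 pos [0.5088 0.0068 0.2868] yaw 0.266 r 0.0341 ang -160.9 F [ 0.89 -0.03  2.92] resist_cw 0.32 rad -0.83 w 0.0150 ff 30.0
t5.32 pos [0.5087 0.0068 0.2868] yaw 0.266 r 0.0341 ang -160.9 F [0.37 0.18 2.6 ] resist_cw -0.05 rad -0.41 w 0.0152 ff 30.0
t5.37 pos [0.5088 0.0068 0.2868] yaw 0.266 r 0.0341 ang -160.9 F [ 0.6  -0.18  3.29] resist_cw 0.37 rad -0.50 w 0.0157 ff 30.0
```

```bash
cat >> h.py <<'E'
def tab(angs,cx=None,psi=0.266,r=.034,a0=None):
    """shifts in tool units from angle a0 to each (deg, world)"""
    b0=np.radians(a0)-psi
    for a in angs:
        b=np.radians(a)-psi; print('%.1f: [%.3f, %.3f]'%(a,10*r*(np.cos(b)-np.cos(b0)),-10*r*(np.sin(b)-np.sin(b0))))
E
python3 - <<'E'
from h import *
T=[]
for i in range(5): T.append(robot.get_obs()['joint_torque']); robot.snapshot('wrist')
print(np.mean(T,0).round(4),np.std(T,0).round(4))
tab(range(-166,-240,-5),a0=-161)
E
```

```text
[-7.68000e-02 -2.82465e+01 -2.82346e+01 -6.98000e-02  2.75000e-01
 -1.00000e-03] [0.001  0.088  0.1081 0.0032 0.0166 0.0004]
-166.0: [-0.001, -0.030]
-171.0: [0.001, -0.059]
-176.0: [0.006, -0.089]
-181.0: [0.013, -0.117]
-186.0: [0.022, -0.145]
-191.0: [0.034, -0.173]
-196.0: [0.049, -0.199]
-201.0: [0.065, -0.223]
-206.0: [0.084, -0.246]
-211.0: [0.104, -0.268]
-216.0: [0.126, -0.287]
-221.0: [0.150, -0.305]
-226.0: [0.176, -0.320]
-231.0: [0.202, -0.333]
-236.0: [0.230, -0.344]
```

Call:
servo_tool(
  plan=[
    [-0.001, -0.015, 0, 0, 0, 0, 10],
    [-0.001, -0.03, 0, 0, 0, 0, 10],
    [0, -0.045, 0, 0, 0, 0, 10],
    [0.001, -0.059, 0, 0, 0, 0, 10],
    [0.003, -0.074, 0, 0, 0, 0, 10],
    [0.006, -0.089, 0, 0, 0, 0, 10],
  ],
)

```text
time: 6.12
tool_pos: [0.5066, 0.0157, 0.2868]
ee_rot: [3.141, 0.0, 0.266]
wrist_force: [-1.0, -0.5, 4.9]
width: 0.0158
finger_force: 30.0
```

```bash
cat >> h.py <<'E'
def avg(n=4):
    T=[];F=[]
    for i in range(n):
        o=robot.get_obs(); T.append(o['joint_torque']); F.append(o['wrist_force'])
        if i<n-1: robot.snapshot('wrist')
    st(); print('  tau',np.mean(T,0).round(3),'F',np.mean(F,0).round(2),'q',o['joint_positions'].round(4))
E
python3 -c "
from h import *
avg(5)"
```

```text
t6.32 pos [0.5065 0.0158 0.2867] yaw 0.266 r 0.0346 ang -176.4 F [-0.32  0.29  5.16] resist_cw -0.31 rad 0.30 w 0.0158 ff 30.0
  tau [-5.5000e-02 -2.7119e+01 -2.7737e+01  7.0000e-03 -6.7000e-02  0.0000e+00] F [-0.47 -0.16  5.36] q [-0.0807 -0.013   1.348  -0.      1.8068  1.224 ]
```

```bash
python3 -c "
from h import *
tab(range(-179,-217,-3),a0=-176)
tab(range(-199,-240,-3),a0=-196)"
```

```text
-179.0: [0.004, -0.017]
-182.0: [0.009, -0.034]
-185.0: [0.014, -0.051]
-188.0: [0.021, -0.068]
-191.0: [0.029, -0.084]
-194.0: [0.037, -0.100]
-197.0: [0.046, -0.115]
-200.0: [0.056, -0.130]
-203.0: [0.066, -0.144]
-206.0: [0.078, -0.158]
-209.0: [0.090, -0.171]
-212.0: [0.103, -0.183]
-215.0: [0.116, -0.195]
-199.0: [0.010, -0.015]
-202.0: [0.020, -0.029]
-205.0: [0.031, -0.043]
-208.0: [0.043, -0.057]
-211.0: [0.056, -0.069]
-214.0: [0.069, -0.081]
-217.0: [0.083, -0.092]
-220.0: [0.097, -0.103]
-223.0: [0.112, -0.113]
-226.0: [0.127, -0.122]
-229.0: [0.143, -0.130]
-232.0: [0.159, -0.137]
-235.0: [0.176, -0.144]
-238.0: [0.193, -0.149]
```

Call:
servo_tool(
  plan=[
    [0.004, -0.017, -0.003, 0, 0, 0, 10],
    [0.009, -0.034, -0.005, 0, 0, 0, 10],
    [0.014, -0.051, -0.005, 0, 0, 0, 10],
    [0.021, -0.068, -0.005, 0, 0, 0, 10],
    [0.029, -0.084, -0.005, 0, 0, 0, 10],
    [0.037, -0.1, -0.005, 0, 0, 0, 10],
  ],
)

```text
time: 6.82
tool_pos: [0.5072, 0.0264, 0.2868]
ee_rot: [-3.141, 0.002, 0.266]
wrist_force: [-2.1, -0.7, 4.9]
width: 0.0156
finger_force: 30.0
```

```bash
python3 -c "
from h import *
avg(3)"
```

```text
t6.92 pos [0.5073 0.0267 0.2868] yaw 0.266 r 0.0348 ang 165.5 F [-2.51  0.25  4.13] resist_cw 0.39 rad 2.49 w 0.0156 ff 30.0
  tau [-1.8900e-01 -2.7332e+01 -2.8908e+01  5.8000e-02 -9.5200e-01 -3.0000e-03] F [-2.79 -0.27  4.55] q [-5.9300e-02 -9.4000e-03  1.3443e+00  4.0000e-04  1.8081e+00  1.2451e+00]
```

Call:
servo_tool(
  plan=[
    [0.009, -0.015, 0, 0, 0, 0, 10],
    [0.019, -0.03, 0, 0, 0, 0, 10],
    [0.029, -0.044, 0, 0, 0, 0, 10],
    [0.041, -0.058, 0, 0, 0, 0, 10],
    [0.053, -0.071, 0, 0, 0, 0, 10],
    [0.066, -0.083, 0, 0, 0, 0, 10],
  ],
)

```text
time: 7.42
tool_pos: [0.5114, 0.0368, 0.2868]
ee_rot: [-3.14, 0.001, 0.267]
wrist_force: [-4.9, 1.9, 5.6]
width: 0.0156
finger_force: 30.0
```

```bash
python3 -c "
from h import *
avg(3)
tab(range(-214,-240,-2),a0=-212)"
```

```text
t7.52 pos [0.5115 0.0371 0.2869] yaw 0.267 r 0.0351 ang 147.1 F [-5.39  1.4   4.92] resist_cw 1.75 rad 5.29 w 0.0156 ff 30.0
  tau [-1.3780e+00 -2.7332e+01 -2.9381e+01 -6.4600e-01 -1.7310e+00 -6.0000e-03] F [-5.31  1.75  5.23] q [-3.9400e-02  1.4000e-03  1.3335e+00  1.8000e-03  1.8081e+00  1.2648e+00]
-214.0: [0.009, -0.008]
-216.0: [0.018, -0.015]
-218.0: [0.027, -0.023]
-220.0: [0.037, -0.030]
-222.0: [0.047, -0.036]
-224.0: [0.057, -0.043]
-226.0: [0.067, -0.048]
-228.0: [0.078, -0.054]
-230.0: [0.088, -0.059]
-232.0: [0.099, -0.064]
-234.0: [0.110, -0.068]
-236.0: [0.121, -0.072]
-238.0: [0.133, -0.076]
```

Run:
```python
from h import *
from scipy.optimize import least_squares
P=np.array([(.5088,.0068),(.5065,.0158),(.5073,.0267),(.5115,.0371)])
s=least_squares(lambda c:np.hypot(*(P-c).T)-.034,[.54,.018]);print(s.x,s.fun)
for p in P: print(np.degrees(np.arctan2(*(p-s.x)[::-1])))
# commanded path
c=np.array([(0,0),(.006,-.089),(.043,-.189),(.109,-.272)])*.1
M=np.array([[np.cos(.266),np.sin(.266)],[np.sin(.266),-np.cos(.266)]])
print(P[0]+c@M, P-(P[0]+c@M))
```

```text
[0.5404126 0.0191983] [-4.30473309e-05  8.24461170e-05 -4.82705070e-05  6.01916895e-06]
-158.58513779982664
-174.2776241507649
167.23505705031184
148.23562399955924
[[0.5088     0.0068    ]
 [0.50703932 0.01554471]
 [0.50798045 0.02616565]
 [0.51216647 0.03590871]] [[ 0.          0.        ]
 [-0.00053932  0.00025529]
 [-0.00068045  0.00053435]
 [-0.00066647  0.00119129]]
```

```bash
cat >> h.py <<'E'
C=np.array([.5404,.0192])
M=np.array([[np.cos(.266),np.sin(.266)],[np.sin(.266),-np.cos(.266)]])
def go(pc,angs):
    for a in angs:
        t=C+.034*np.array([np.cos(np.radians(a)),np.sin(np.radians(a))]); print('%.1f: '%a,(M@(t-pc)*10).round(3), t.round(5))
def ft(n=3):
    T=[];F=[]
    for i in range(n):
        o=robot.get_obs(); T.append(o['joint_torque']); F.append(o['wrist_force'][:2])
        if i<n-1: robot.snapshot('wrist')
    T=np.mean(T,0);F=np.mean(F,0); x,y=o['tool_pos'][:2]; q=o['joint_positions'][0]
    G=np.linalg.solve([[-y,x],[np.cos(q),np.sin(q)]],[-T[0],T[4]/.31])
    v=o['tool_pos'][:2]-C; v/=np.hypot(*v); t=np.array([v[1],-v[0]])
    print('t%.2f ang %.2f r %.4f | tau1 %.3f tau5 %.3f | cw-resist tau %.2f sensor %.2f | radial tau %.2f sensor %.2f | z %.4f'%(o['time'],np.degrees(np.arctan2(v[1],v[0])),np.hypot(*(o['tool_pos'][:2]-C)),T[0],T[4],-G@t,-F@t,G@v,F@v,o['tool_pos'][2]))
E
python3 -c "
from h import *
ft(1)
go(np.array([.51217,.03591]),np.arange(146,100,-2))"
```

```text
t7.52 ang 148.26 r 0.0340 | tau1 -1.407 tau5 -1.673 | cw-resist tau 0.78 sensor 1.64 | radial tau 5.76 sensor 5.32 | z 0.2869
146.0:  [ 0.006 -0.022] [0.51221 0.03821]
144.0:  [ 0.016 -0.03 ] [0.51289 0.03918]
142.0:  [ 0.025 -0.037] [0.51361 0.04013]
140.0:  [ 0.035 -0.044] [0.51435 0.04105]
138.0:  [ 0.044 -0.05 ] [0.51513 0.04195]
136.0:  [ 0.055 -0.057] [0.51594 0.04282]
134.0:  [ 0.065 -0.063] [0.51678 0.04366]
132.0:  [ 0.075 -0.068] [0.51765 0.04447]
130.0:  [ 0.086 -0.073] [0.51855 0.04525]
128.0:  [ 0.097 -0.078] [0.51947 0.04599]
126.0:  [ 0.108 -0.082] [0.52042 0.04671]
124.0:  [ 0.119 -0.087] [0.52139 0.04739]
122.0:  [ 0.13 -0.09] [0.52238 0.04803]
120.0:  [ 0.142 -0.093] [0.5234  0.04864]
118.0:  [ 0.153 -0.096] [0.52444 0.04922]
116.0:  [ 0.165 -0.099] [0.5255  0.04976]
114.0:  [ 0.177 -0.101] [0.52657 0.05026]
112.0:  [ 0.188 -0.102] [0.52766 0.05072]
110.0:  [ 0.2   -0.103] [0.52877 0.05115]
108.0:  [ 0.212 -0.104] [0.52989 0.05154]
106.0:  [ 0.224 -0.105] [0.53103 0.05188]
104.0:  [ 0.236 -0.104] [0.53217 0.05219]
102.0:  [ 0.248 -0.104] [0.53333 0.05246]
```

Call:
servo_tool(
  plan=[
    [0.006, -0.022, 0, 0, 0, 0, 10],
    [0.016, -0.03, 0, 0, 0, 0, 10],
    [0.025, -0.037, 0, 0, 0, 0, 10],
    [0.035, -0.044, 0, 0, 0, 0, 10],
    [0.044, -0.05, 0, 0, 0, 0, 10],
  ],
)

```text
time: 7.93
tool_pos: [0.5151, 0.0421, 0.2868]
ee_rot: [-3.141, -0.0, 0.266]
wrist_force: [-2.4, 0.9, 3.8]
width: 0.0152
finger_force: 30.0
```

```bash
python3 -c "
from h import *
ft(3)"
```

```text
t8.03 ang 137.67 r 0.0342 | tau1 -0.793 tau5 -0.816 | cw-resist tau 0.77 sensor 0.67 | radial tau 2.81 sensor 2.29 | z 0.2868
```

Call:
servo_tool(
  plan=[
    [0.011, -0.007, 0, 0, 0, 0, 10],
    [0.021, -0.013, 0, 0, 0, 0, 10],
  ],
)

```text
time: 8.2
tool_pos: [0.5166, 0.0438, 0.2868]
ee_rot: [-3.142, 0.0, 0.266]
wrist_force: [-2.7, 1.4, 2.6]
width: 0.0152
finger_force: 30.0
```

```bash
python3 -c "
from h import *
ft(3)
go(np.array([.51678,.04366]),np.arange(133,100,-1))"
```

```text
t8.30 ang 133.78 r 0.0342 | tau1 -0.812 tau5 -0.782 | cw-resist tau 0.86 sensor 0.31 | radial tau 2.70 sensor 2.62 | z 0.2868
133.0:  [ 0.005 -0.003] [0.51721 0.04407]
132.0:  [ 0.011 -0.005] [0.51765 0.04447]
131.0:  [ 0.016 -0.008] [0.51809 0.04486]
130.0:  [ 0.021 -0.011] [0.51855 0.04525]
129.0:  [ 0.027 -0.013] [0.519   0.04562]
128.0:  [ 0.032 -0.015] [0.51947 0.04599]
127.0:  [ 0.038 -0.018] [0.51994 0.04635]
126.0:  [ 0.043 -0.02 ] [0.52042 0.04671]
125.0:  [ 0.049 -0.022] [0.5209  0.04705]
124.0:  [ 0.054 -0.024] [0.52139 0.04739]
123.0:  [ 0.06  -0.026] [0.52188 0.04771]
122.0:  [ 0.066 -0.027] [0.52238 0.04803]
121.0:  [ 0.071 -0.029] [0.52289 0.04834]
120.0:  [ 0.077 -0.031] [0.5234  0.04864]
119.0:  [ 0.083 -0.032] [0.52392 0.04894]
118.0:  [ 0.089 -0.034] [0.52444 0.04922]
117.0:  [ 0.094 -0.035] [0.52496 0.04949]
116.0:  [ 0.1   -0.036] [0.5255  0.04976]
115.0:  [ 0.106 -0.037] [0.52603 0.05001]
114.0:  [ 0.112 -0.038] [0.52657 0.05026]
113.0:  [ 0.118 -0.039] [0.52712 0.0505 ]
112.0:  [ 0.124 -0.04 ] [0.52766 0.05072]
111.0:  [ 0.129 -0.04 ] [0.52822 0.05094]
110.0:  [ 0.135 -0.041] [0.52877 0.05115]
109.0:  [ 0.141 -0.041] [0.52933 0.05135]
108.0:  [ 0.147 -0.042] [0.52989 0.05154]
107.0:  [ 0.153 -0.042] [0.53046 0.05171]
106.0:  [ 0.159 -0.042] [0.53103 0.05188]
105.0:  [ 0.165 -0.042] [0.5316  0.05204]
104.0:  [ 0.171 -0.042] [0.53217 0.05219]
103.0:  [ 0.177 -0.042] [0.53275 0.05233]
102.0:  [ 0.183 -0.041] [0.53333 0.05246]
101.0:  [ 0.189 -0.041] [0.53391 0.05258]
```

Call:
servo_tool(
  plan=[
    [0.011, -0.005, 0, 0, 0, 0, 10],
    [0.021, -0.011, 0, 0, 0, 0, 10],
    [0.032, -0.015, 0, 0, 0, 0, 10],
    [0.043, -0.02, 0, 0, 0, 0, 10],
    [0.054, -0.024, 0, 0, 0, 0, 10],
    [0.054, -0.024, 0, 0, 0, 0, 10],
  ],
)

```text
time: 8.8
tool_pos: [0.5214, 0.0477, 0.2869]
ee_rot: [-3.141, -0.0, 0.266]
wrist_force: [-1.6, 1.5, 1.6]
width: 0.0156
finger_force: 30.0
```

```bash
python3 -c "
from h import *
ft(1)"
```

```text
t8.80 ang 123.69 r 0.0342 | tau1 -1.026 tau5 -0.611 | cw-resist tau 0.62 sensor 0.51 | radial tau 2.57 sensor 2.12 | z 0.2869
```

Call:
servo_tool(
  plan=[
    [0.012, -0.004, 0, 0, 0, 0, 10],
    [0.023, -0.007, 0, 0, 0, 0, 10],
    [0.035, -0.01, 0, 0, 0, 0, 10],
    [0.04, -0.011, 0, 0, 0, 0, 10],
    [0.04, -0.011, 0, 0, 0, 0, 10],
  ],
)

```text
time: 9.22
tool_pos: [0.5249, 0.0497, 0.2869]
ee_rot: [-3.141, -0.0, 0.266]
wrist_force: [-1.4, 2.2, 3.4]
width: 0.0156
finger_force: 30.0
```

```bash
python3 -c "
from h import *
ft(1)
go(np.array([.52496,.04949]),np.arange(114.5,104,-2.5))"
```

```text
t9.22 ang 116.93 r 0.0343 | tau1 -1.180 tau5 -0.573 | cw-resist tau 0.68 sensor 0.27 | radial tau 2.68 sensor 2.66 | z 0.2869
114.5:  [ 0.015 -0.003] [0.5263  0.05014]
112.0:  [ 0.029 -0.005] [0.52766 0.05072]
109.5:  [ 0.044 -0.006] [0.52905 0.05125]
107.0:  [ 0.059 -0.007] [0.53046 0.05171]
104.5:  [ 0.074 -0.007] [0.53189 0.05212]
```

Call:
servo_tool(
  plan=[
    [0.007, -0.001, 0, 0, 0, 0, 10],
    [0.015, -0.003, 0, 0, 0, 0, 10],
    [0.015, -0.003, 0, 0, 0, 0, 10],
    [0.015, -0.003, 0, 0, 0, 0, 10],
  ],
)

```text
time: 9.55
tool_pos: [0.5262, 0.0504, 0.2869]
ee_rot: [-3.141, -0.0, 0.266]
wrist_force: [-1.7, 2.5, 2.0]
width: 0.0152
finger_force: 30.0
```

```bash
python3 -c "
from h import *
ft(1)
for a in np.arange(114.5,20,-2.5):
  m=np.radians(a-1.25)-.266; print(a-2.5,(.01483*np.sin(m)).round(4),(.01483*np.cos(m)).round(4),end='; ')"
```

```text
t9.55 ang 114.51 r 0.0343 | tau1 -1.295 tau5 -0.561 | cw-resist tau 0.67 sensor 0.52 | radial tau 2.82 sensor 3.00 | z 0.2869
112.0 0.0147 -0.0021; 109.5 0.0148 -0.0014; 107.0 0.0148 -0.0008; 104.5 0.0148 -0.0001; 102.0 0.0148 0.0005; 99.5 0.0148 0.0012; 97.0 0.0147 0.0018; 94.5 0.0146 0.0024; 92.0 0.0145 0.0031; 89.5 0.0144 0.0037; 87.0 0.0142 0.0043; 84.5 0.014 0.0049; 82.0 0.0138 0.0056; 79.5 0.0135 0.0061; 77.0 0.0132 0.0067; 74.5 0.0129 0.0073; 72.0 0.0126 0.0079; 69.5 0.0122 0.0084; 67.0 0.0118 0.0089; 64.5 0.0114 0.0094; 62.0 0.011 0.0099; 59.5 0.0106 0.0104; 57.0 0.0101 0.0108; 54.5 0.0096 0.0113; 52.0 0.0091 0.0117; 49.5 0.0086 0.0121; 47.0 0.0081 0.0124; 44.5 0.0075 0.0128; 42.0 0.007 0.0131; 39.5 0.0064 0.0134; 37.0 0.0058 0.0137; 34.5 0.0052 0.0139; 32.0 0.0046 0.0141; 29.5 0.004 0.0143; 27.0 0.0033 0.0144; 24.5 0.0027 0.0146; 22.0 0.0021 0.0147; 19.5 0.0014 0.0148;
```

Call:
servo_tool(
  plan=[
    [0.009, -0.001, 0, 0, 0, 0, 10],
    [0.0178, -0.002, 0, 0, 0, 0, 10],
    [0.0178, -0.002, 0, 0, 0, 0, 10],
    [0.0178, -0.002, 0, 0, 0, 0, 10],
  ],
)

```text
time: 9.88
tool_pos: [0.5279, 0.0511, 0.2869]
ee_rot: [-3.141, -0.0, 0.266]
wrist_force: [-1.6, 3.3, 2.2]
width: 0.0156
finger_force: 30.0
```

```bash
python3 -c "
from h import *
ft(1)"
```

```text
t9.88 ang 111.49 r 0.0342 | tau1 -1.502 tau5 -0.569 | cw-resist tau 0.70 sensor 0.26 | radial tau 3.15 sensor 3.69 | z 0.2869
```

Call:
servo_tool(
  plan=[
    [0.009, -0.001, 0, 0, 0, 0, 10],
    [0.0178, -0.0023, 0, 0, 0, 0, 10],
    [0.0178, -0.0023, 0, 0, 0, 0, 10],
    [0.0178, -0.0023, 0, 0, 0, 0, 10],
  ],
)

```text
time: 10.22
tool_pos: [0.5296, 0.0517, 0.2869]
ee_rot: [-3.142, -0.0, 0.266]
wrist_force: [-0.7, 2.8, 1.1]
width: 0.0155
finger_force: 30.0
```

```bash
python3 -c "
from h import *
ft(1)"
```

```text
t10.22 ang 108.46 r 0.0342 | tau1 -1.525 tau5 -0.508 | cw-resist tau 0.67 sensor -0.22 | radial tau 3.09 sensor 2.86 | z 0.2869
```

Call:
servo_tool(
  plan=[
    [0.009, -0.001, 0, 0, 0, 0, 10],
    [0.0178, -0.0015, 0, 0, 0, 0, 10],
    [0.0178, -0.0015, 0, 0, 0, 0, 10],
    [0.0178, -0.0015, 0, 0, 0, 0, 10],
  ],
)

```text
time: 10.55
tool_pos: [0.5312, 0.0522, 0.2869]
ee_rot: [3.141, -0.0, 0.266]
wrist_force: [-1.8, 2.5, 2.0]
width: 0.0153
finger_force: 30.0
```

```bash
python3 -c "
from h import *
ft(1)"
```

```text
t10.55 ang 105.51 r 0.0343 | tau1 -1.423 tau5 -0.431 | cw-resist tau 0.64 sensor 1.07 | radial tau 2.82 sensor 2.88 | z 0.2869
```

Call:
servo_tool(
  plan=[
    [0.009, 0, 0, 0, 0, 0, 10],
    [0.0178, 0, 0, 0, 0, 0, 10],
    [0.0178, 0, 0, 0, 0, 0, 10],
    [0.0178, 0, 0, 0, 0, 0, 10],
  ],
)

```text
time: 10.88
tool_pos: [0.533, 0.0526, 0.2869]
ee_rot: [3.141, -0.0, 0.266]
wrist_force: [-0.6, 2.2, 0.8]
width: 0.0152
finger_force: 30.0
```

```bash
python3 -c "
from h import *
ft(1)"
```

```text
t10.88 ang 102.53 r 0.0342 | tau1 -1.339 tau5 -0.367 | cw-resist tau 0.62 sensor 0.12 | radial tau 2.59 sensor 2.27 | z 0.2869
```

Call:
servo_tool(
  plan=[
    [0.009, 0, 0, 0, 0, 0, 10],
    [0.0178, 0.0007, 0, 0, 0, 0, 10],
    [0.0178, 0.0007, 0, 0, 0, 0, 10],
    [0.0178, 0.0007, 0, 0, 0, 0, 10],
  ],
)

```text
time: 11.22
tool_pos: [0.5347, 0.053, 0.2869]
ee_rot: [3.141, -0.0, 0.266]
wrist_force: [-1.4, 1.8, 1.0]
width: 0.0153
finger_force: 30.0
```

```bash
python3 -c "
from h import *
ft(1)"
```

```text
t11.22 ang 99.55 r 0.0343 | tau1 -1.164 tau5 -0.298 | cw-resist tau 0.59 sensor 1.05 | radial tau 2.21 sensor 1.95 | z 0.2869
```

Call:
servo_tool(
  plan=[
    [0.009, 0.0005, 0, 0, 0, 0, 10],
    [0.0178, 0.001, 0, 0, 0, 0, 10],
    [0.0178, 0.001, 0, 0, 0, 0, 10],
    [0.0178, 0.001, 0, 0, 0, 0, 10],
  ],
)

```text
time: 11.55
tool_pos: [0.5364, 0.0533, 0.2869]
ee_rot: [3.141, -0.0, 0.266]
wrist_force: [-0.7, 1.0, -0.3]
width: 0.015
finger_force: 30.0
```

```bash
python3 -c "
from h import *
ft(1)"
```

```text
t11.55 ang 96.63 r 0.0343 | tau1 -0.818 tau5 -0.229 | cw-resist tau 0.56 sensor 0.54 | radial tau 1.53 sensor 1.08 | z 0.2869
```

Call:
servo_tool(
  plan=[
    [0.009, 0.001, 0, 0, 0, 0, 10],
    [0.0176, 0.0022, 0, 0, 0, 0, 10],
    [0.0176, 0.0022, 0, 0, 0, 0, 10],
    [0.0176, 0.0022, 0, 0, 0, 0, 10],
  ],
)

```text
time: 11.88
tool_pos: [0.5382, 0.0535, 0.2869]
ee_rot: [3.141, -0.0, 0.266]
wrist_force: [0.4, 0.9, 0.3]
width: 0.0153
finger_force: 30.0
```

```bash
python3 -c "
from h import *
ft(1)"
```

```text
t11.88 ang 93.66 r 0.0344 | tau1 -0.417 tau5 -0.183 | cw-resist tau 0.54 sensor -0.44 | radial tau 0.75 sensor 0.87 | z 0.2869
```

Call:
servo_tool(
  plan=[
    [0.009, 0.001, 0, 0, 0, 0, 10],
    [0.0174, 0.003, 0, 0, 0, 0, 10],
    [0.0174, 0.003, 0, 0, 0, 0, 10],
    [0.0174, 0.003, 0, 0, 0, 0, 10],
  ],
)

```text
time: 12.22
tool_pos: [0.54, 0.0536, 0.2869]
ee_rot: [3.141, -0.0, 0.266]
wrist_force: [-0.2, 0.5, 0.1]
width: 0.0155
finger_force: 30.0
```

```bash
python3 -c "
from h import *
ft(1)"
```

```text
t12.22 ang 90.72 r 0.0344 | tau1 0.078 tau5 -0.164 | cw-resist tau 0.53 sensor 0.18 | radial tau -0.19 sensor 0.52 | z 0.2869
```

Call:
servo_tool(
  plan=[
    [0.009, 0.002, 0, 0, 0, 0, 10],
    [0.0172, 0.005, 0, 0, 0, 0, 10],
    [0.0172, 0.005, 0, 0, 0, 0, 10],
    [0.0172, 0.005, 0, 0, 0, 0, 10],
  ],
)

```text
time: 12.55
tool_pos: [0.5414, 0.0536, 0.2869]
ee_rot: [3.141, 0.001, 0.266]
wrist_force: [-1.8, -0.5, 0.5]
width: 0.0156
finger_force: 30.0
```

```bash
python3 -c "
from h import *
ft(1)"
```

```text
t12.55 ang 88.26 r 0.0344 | tau1 0.349 tau5 -0.542 | cw-resist tau 1.73 sensor 1.77 | radial tau -0.87 sensor -0.59 | z 0.2869
```

The crank has grown heavier: resistance jumped from 0.53 to 1.73 N, which puts about 6 N on the lid. Contact began at about 90°. I'll hold briefly.

```bash
python3 -c "
from h import *
ft(6)
pc=robot.get_obs()['tool_pos'][:2]; print(pc)
go(pc,np.arange(100,211,10))
print();go(C+.034*np.array([np.cos(np.radians(200)),np.sin(np.radians(200))]),np.arange(210,311,10))"
```

```text
t12.80 ang 88.23 r 0.0345 | tau1 0.468 tau5 -0.567 | cw-resist tau 1.80 sensor 1.78 | radial tau -1.10 sensor -0.94 | z 0.2869
[0.54146192 0.05364088]
100.0:  [-0.07  -0.009] [0.5345  0.05268]
110.0:  [-0.129 -0.009] [0.52877 0.05115]
120.0:  [-0.187  0.001] [0.5234  0.04864]
130.0:  [-0.243  0.021] [0.51855 0.04525]
140.0:  [-0.295  0.05 ] [0.51435 0.04105]
150.0:  [-0.34   0.088] [0.51096 0.0362 ]
160.0:  [-0.378  0.133] [0.50845 0.03083]
170.0:  [-0.408  0.185] [0.50692 0.0251 ]
180.0:  [-0.429  0.24 ] [0.5064 0.0192]
190.0:  [-0.439  0.298] [0.50692 0.0133 ]
200.0:  [-0.44   0.358] [0.50845 0.00757]
210.0:  [-0.43   0.416] [0.51096 0.0022 ]

210.0:  [0.01  0.058] [0.51096 0.0022 ]
220.0:  [0.03  0.114] [ 0.51435 -0.00265]
230.0:  [0.059 0.166] [ 0.51855 -0.00685]
240.0:  [0.097 0.211] [ 0.5234  -0.01024]
250.0:  [0.143 0.249] [ 0.52877 -0.01275]
260.0:  [0.194 0.279] [ 0.5345  -0.01428]
270.0:  [0.249 0.3  ] [ 0.5404 -0.0148]
280.0:  [0.308 0.31 ] [ 0.5463  -0.01428]
290.0:  [0.367 0.311] [ 0.55203 -0.01275]
300.0:  [0.425 0.301] [ 0.5574  -0.01024]
310.0:  [0.481 0.281] [ 0.56225 -0.00685]
```

Call:
servo_tool(
  plan=[
    [-0.07, -0.009, 0, 0, 0, 0, 10],
    [-0.129, -0.009, 0, 0, 0, 0, 10],
    [-0.187, 0.001, 0, 0, 0, 0, 10],
    [-0.243, 0.021, 0, 0, 0, 0, 10],
    [-0.295, 0.05, 0, 0, 0, 0, 10],
    [-0.34, 0.088, 0, 0, 0, 0, 10],
    [-0.378, 0.133, 0, 0, 0, 0, 10],
    [-0.408, 0.185, 0, 0, 0, 0, 10],
    [-0.429, 0.24, 0, 0, 0, 0, 10],
    [-0.439, 0.298, 0, 0, 0, 0, 10],
    [-0.44, 0.358, 0, 0, 0, 0, 10],
  ],
)

```text
time: 13.72
tool_pos: [0.5085, 0.0074, 0.2869]
ee_rot: [-3.141, -0.0, 0.266]
wrist_force: [2.3, 3.2, -1.6]
width: 0.0153
finger_force: 30.0
```

```bash
python3 -c "
from h import *
ft(3)"
```

```text
t13.82 ang -158.17 r 0.0339 | tau1 -0.390 tau5 0.468 | cw-resist tau -0.14 sensor -0.61 | radial tau -1.77 sensor -1.91 | z 0.2870
```

Call:
servo_tool(
  plan=[
    [0.01, 0.058, 0, 0, 0, 0, 10],
    [0.03, 0.114, 0, 0, 0, 0, 10],
    [0.059, 0.166, 0, 0, 0, 0, 10],
    [0.097, 0.211, 0, 0, 0, 0, 10],
    [0.143, 0.249, 0, 0, 0, 0, 10],
    [0.194, 0.279, 0, 0, 0, 0, 10],
    [0.249, 0.3, 0, 0, 0, 0, 10],
    [0.308, 0.31, 0, 0, 0, 0, 10],
    [0.367, 0.311, 0, 0, 0, 0, 10],
    [0.425, 0.301, 0, 0, 0, 0, 10],
    [0.481, 0.281, 0, 0, 0, 0, 10],
  ],
)

```text
time: 14.73
tool_pos: [0.5623, -0.0067, 0.2868]
ee_rot: [3.141, 0.002, 0.265]
wrist_force: [-4.0, 3.8, 1.0]
width: 0.0153
finger_force: 30.0
```

```bash
python3 -c "
from h import *
ft(3)
P=lambda a: C+.034*np.array([np.cos(np.radians(a)),np.sin(np.radians(a))])
go(P(310),np.arange(320,421,10));print()
go(P(420),np.arange(430,541,10))"
```

```text
t14.83 ang -48.43 r 0.0339 | tau1 -1.606 tau5 -1.227 | cw-resist tau -0.82 sensor -0.18 | radial tau -4.59 sensor -4.51 | z 0.2869
320.0:  [ 0.051 -0.029] [ 0.56645 -0.00265]
330.0:  [ 0.097 -0.067] [0.56984 0.0022 ]
340.0:  [ 0.135 -0.113] [0.57235 0.00757]
350.0:  [ 0.165 -0.164] [0.57388 0.0133 ]
360.0:  [ 0.186 -0.219] [0.5744 0.0192]
370.0:  [ 0.196 -0.278] [0.57388 0.0251 ]
380.0:  [ 0.196 -0.337] [0.57235 0.03083]
390.0:  [ 0.186 -0.395] [0.56984 0.0362 ]
400.0:  [ 0.166 -0.451] [0.56645 0.04105]
410.0:  [ 0.137 -0.503] [0.56225 0.04525]
420.0:  [ 0.099 -0.548] [0.5574  0.04864]

430.0:  [-0.045 -0.038] [0.55203 0.05115]
440.0:  [-0.096 -0.068] [0.5463  0.05268]
450.0:  [-0.152 -0.089] [0.5404 0.0532]
460.0:  [-0.21  -0.099] [0.5345  0.05268]
470.0:  [-0.27  -0.099] [0.52877 0.05115]
480.0:  [-0.328 -0.089] [0.5234  0.04864]
490.0:  [-0.384 -0.069] [0.51855 0.04525]
500.0:  [-0.435 -0.04 ] [0.51435 0.04105]
510.0:  [-0.481 -0.002] [0.51096 0.0362 ]
520.0:  [-0.519  0.043] [0.50845 0.03083]
530.0:  [-0.549  0.094] [0.50692 0.0251 ]
540.0:  [-0.569  0.15 ] [0.5064 0.0192]
```

Call:
servo_tool(
  plan=[
    [0.047, -0.038, 0, 0, 0, 0, 10],
    [0.093, -0.076, 0, 0, 0, 0, 10],
    [0.131, -0.122, 0, 0, 0, 0, 10],
    [0.161, -0.173, 0, 0, 0, 0, 10],
    [0.182, -0.228, 0, 0, 0, 0, 10],
    [0.192, -0.287, 0, 0, 0, 0, 10],
    [0.192, -0.346, 0, 0, 0, 0, 10],
    [0.182, -0.404, 0, 0, 0, 0, 10],
    [0.162, -0.46, 0, 0, 0, 0, 10],
    [0.133, -0.512, 0, 0, 0, 0, 10],
    [0.095, -0.557, 0, 0, 0, 0, 10],
  ],
)

```text
time: 15.75
tool_pos: [0.5565, 0.0497, 0.287]
ee_rot: [3.141, -0.0, 0.266]
wrist_force: [-0.2, -3.0, -1.8]
width: 0.0151
finger_force: 30.0
```

```bash
python3 -c "
from h import *
ft(3)"
```

```text
t15.85 ang 63.49 r 0.0345 | tau1 1.251 tau5 -0.269 | cw-resist tau -0.24 sensor -0.24 | radial tau -2.49 sensor -2.07 | z 0.2869
```

Call:
servo_tool(
  plan=[
    [-0.045, -0.038, 0, 0, 0, 0, 10],
    [-0.096, -0.068, 0, 0, 0, 0, 10],
    [-0.152, -0.089, 0, 0, 0, 0, 10],
    [-0.21, -0.099, 0, 0, 0, 0, 10],
    [-0.27, -0.099, 0, 0, 0, 0, 10],
    [-0.328, -0.089, 0, 0, 0, 0, 10],
    [-0.384, -0.069, 0, 0, 0, 0, 10],
    [-0.435, -0.04, 0, 0, 0, 0, 10],
    [-0.481, -0.002, 0, 0, 0, 0, 10],
    [-0.519, 0.043, 0, 0, 0, 0, 10],
    [-0.549, 0.094, 0, 0, 0, 0, 10],
    [-0.569, 0.15, 0, 0, 0, 0, 10],
  ],
)

```text
time: 16.85
tool_pos: [0.5062, 0.0211, 0.2869]
ee_rot: [-3.139, -0.003, 0.267]
wrist_force: [5.6, 1.0, -3.7]
width: 0.015
finger_force: 30.0
```

```bash
python3 -c "
from h import *
ft(3)
p=robot.get_obs()['tool_pos'][:2];print(p)
go(p,np.arange(170,87,-10))"
```

```text
t16.95 ang 178.54 r 0.0342 | tau1 0.016 tau5 1.477 | cw-resist tau -0.28 sensor -0.60 | radial tau -4.78 sensor -4.77 | z 0.2870
[0.50617692 0.02007078]
170.0:  [ 0.02  -0.047] [0.50692 0.0251 ]
160.0:  [ 0.05  -0.098] [0.50845 0.03083]
150.0:  [ 0.089 -0.143] [0.51096 0.0362 ]
140.0:  [ 0.134 -0.181] [0.51435 0.04105]
130.0:  [ 0.186 -0.21 ] [0.51855 0.04525]
120.0:  [ 0.241 -0.23 ] [0.5234  0.04864]
110.0:  [ 0.3  -0.24] [0.52877 0.05115]
100.0:  [ 0.359 -0.24 ] [0.5345  0.05268]
90.0:  [ 0.417 -0.23 ] [0.5404 0.0532]
```

Call:
servo_tool(
  plan=[
    [0.03, -0.044, 0, 0, 0, 0, 10],
    [0.061, -0.095, 0, 0, 0, 0, 10],
    [0.1, -0.14, 0, 0, 0, 0, 10],
    [0.145, -0.178, 0, 0, 0, 0, 10],
    [0.197, -0.207, 0, 0, 0, 0, 10],
    [0.252, -0.227, 0, 0, 0, 0, 10],
    [0.311, -0.237, 0, 0, 0, 0, 10],
    [0.345, -0.238, 0, 0, 0, 0, 10],
    [0.37, -0.237, 0, 0, 0, 0, 10],
    [0.4, -0.232, 0, 0, 0, 0, 10],
    [0.4, -0.232, 0, 0, 0, 0, 10],
  ],
)

```text
time: 17.87
tool_pos: [0.539, 0.0534, 0.287]
ee_rot: [-3.141, -0.001, 0.266]
wrist_force: [0.2, 1.8, -1.3]
width: 0.0155
finger_force: 30.0
```

```bash
python3 -c "
from h import *
ft(3)
p=robot.get_obs()['tool_pos'][:2];print(p)
go(p,[92,91,90,89]); b=robot.snapshot('scene'); save(cv2.resize(b[180:270,240:360],(800,600),interpolation=cv2.INTER_CUBIC),'s2.png')"
```

```text
t17.97 ang 92.85 r 0.0342 | tau1 -0.992 tau5 -0.014 | cw-resist tau -0.06 sensor -0.80 | radial tau 1.84 sensor 1.90 | z 0.2870
[0.53869976 0.05337841]
92.0:  [0.004 0.003] [0.53921 0.05318]
91.0:  [0.01  0.005] [0.53981 0.05319]
90.0:  [0.016 0.006] [0.5404 0.0532]
89.0:  [0.022 0.008] [0.54099 0.05319]
```

View pics/s2.png

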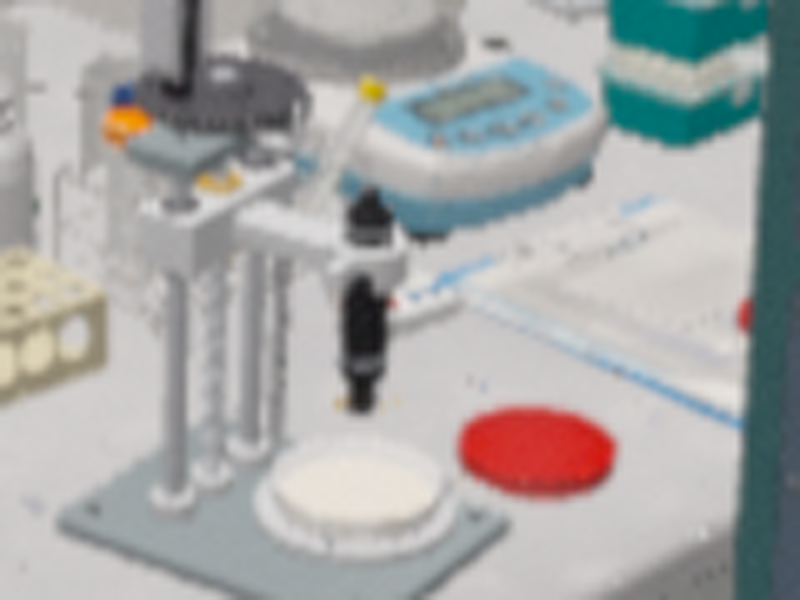

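The nose now stands well above the lid, with its foot at crop (360,410) and the lid centre at (355,490). The dish is unmoved. I'll do the last 2.5° clockwise, then let go and rise.

Call:
servo_tool(
  plan=[
    [0.005, 0.004, 0, 0, 0, 0, 10],
    [0.01, 0.007, 0, 0, 0, 0, 10],
    [0.014, 0.008, 0, 0, 0, 0, 10],
    [0.016, 0.008, 0, 0, 0, 0, 10],
    [0.016, 0.008, 0, 0, 0, 0, 10],
  ],
)

```text
time: 18.43
tool_pos: [0.54, 0.0533, 0.287]
ee_rot: [-3.14, -0.0, 0.267]
wrist_force: [-1.5, 4.9, -0.1]
width: 0.0154
finger_force: 30.0
```

```bash
python3 -c "
from h import *
ft(3)"
```

```text
t18.53 ang 90.67 r 0.0341 | tau1 -2.822 tau5 -0.361 | cw-resist tau 1.07 sensor 1.10 | radial tau 5.13 sensor 5.13 | z 0.2870
```

Call:
servo_tool(
  plan=[
    [0, 0, 0, 0, 0, 0, 22],
    [0, 0, 0, 0, 0, 0, 26],
    [0, 0, 0, 0, 0, 0, 32],
    [0, 0, 0, 0, 0, 0, 40],
    [0, 0, 0, 0, 0, 0, 40],
    [0, 0, 0, 0, 0, 0, 40],
  ],
)

```text
time: 19.03
tool_pos: [0.5402, 0.0522, 0.2871]
ee_rot: [3.141, -0.0, 0.265]
wrist_force: [-0.3, 0.2, 0.2]
width: 0.0395
finger_force: 0.0
```

Call:
servo_tool(
  plan=[
    [0, 0, -0.1, 0, 0, 0, 40],
    [0, 0, -0.3, 0, 0, 0, 40],
    [0, 0, -0.6, 0, 0, 0, 40],
    [0, 0, -0.9, 0, 0, 0, 40],
    [0, 0, -1, 0, 0, 0, 40],
    [0, 0, -1, 0, 0, 0, 40],
    [0, 0, -1, 0, 0, 0, 40],
  ],
)

```text
time: 19.62
tool_pos: [0.5404, 0.0526, 0.388]
ee_rot: [3.141, -0.002, 0.266]
wrist_force: [1.4, 0.3, -0.5]
width: 0.0401
finger_force: 0.0
```

```bash
python3 -c "
from h import *
o=robot.get_obs();print(o['tool_pos'],o['ee_rot']);a=robot.snapshot('wrist'); save(a,'w3.png')
for r in robot.find_in('knob_mid','wrist')[:2]: print(r, onz('wrist',r['extent'][:2],.282,o))"
```

```text
[0.54040149 0.05256137 0.38797524] [ 3.14079913e+00 -2.04310245e-03  2.65694267e-01]
{'extent': [277.6, 218.9, 28.0, 32.6], 'conf': 0.8} [0.53701002 0.05099955 0.282     ]
```

View pics/w3.png

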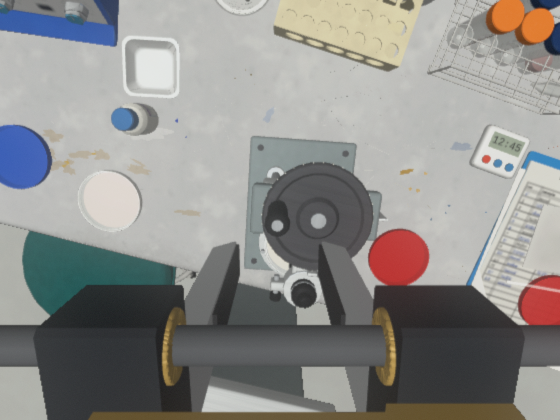

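The knob at (277,219) stayed at about 91°, and everything else is where it was, with the gripper clear. I'll hand it in.

```bash
python3 -c "
from h import *
print(robot.close_job())"
```

```text
the job is handed in; nothing more can be done
None
```

The job is handed in. By crank angle the nose stands about 40 mm above the lid with the slack taken up lowering, the crank is released and the dish is where it was; `close_job` gave no verdict.

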